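# Load washed nuts in the drying pot, fit its strainer lid and twist the solid cover off

## Task

Put the washed nuts to air-dry: tip all five from the scoop into the blue drying pot and set the scoop back down upright on the bench. Then carry the two nested lids over together, seat them in the pot's mouth with the strainer lid's ears in the forks, turn the red cover anticlockwise (seen from above) until its handle lines up with the ears and the brass T-bar, and lift the cover off alone, leaving the strainer lid seated. Finish holding the cover level, still and well clear above the strainer lid, without putting it down or letting go, and leave the tape measure, the carton and the spray can where they are.

Things in the scene. Friction and masses are not known exactly. Their poses are not given: they have to be found in the camera images.
- pot_mouth (a point): Centre of the blue pot's mouth at rim height, 92 mm above the bench; mouth 98 mm across, z up. x points along the line of two steel forks on the rim (at +x and -x, 67 mm from the axis): pairs of prongs 24 mm apart, flaring to about 40 mm at their tops 21 mm above the rim. The pot works the same turned by half a turn.
- pot: The blue steel drying pot: heavy, does not move; 92 mm tall, 115 mm across at the rim, foot 132 mm, fork brackets reach 77 mm from the axis; inner floor 8 mm above the bench. Origin at the centre of its foot, x along the line of its forks.
- strainer_tbar (a point): Centre of the top of the brass T-bar (34 x 8 x 6 mm, long along x, in line with the two ears) on the strainer lid: 35 mm above the foot of its spigot, 21 mm above the underside of its disc. It starts 35 mm above the bench and stands 21 mm above the pot's rim when the lid is seated: disc on the rim, ears between the prongs, x in line with the pot's x either way round.
- strainer: Aluminium strainer lid (inner lid), about 220 g: perforated disc 107 mm across, 4 mm thick, upturned rim in which the cover nests; below it a tapered spigot 14 mm deep (84 mm across at its foot, 95 at the disc) enters the pot's mouth; ears 16 mm wide reach 76 mm from the axis along +x and -x. Origin at the centre of the spigot's foot, which starts on the bench.
- cover_handle (a point): Centre of the cover's black bar handle (86 x 12 x 14 mm, long along x): 44 mm above the cover's underside, 27 mm above the T-bar point when nested, so 62 mm above the bench at the start and 48 mm above the pot's rim when both lids are seated. Posts at 36 mm from the centre carry the bar; 20 mm are free under it, down to the T-bar. z up.
- cover: Red solid cover (outer lid), 93 mm across, about 240 g; origin at the centre of its underside, x along handle and slot. Handle starts 60 degrees clockwise of the T-bar: lifted (5 mm play), its slotted plate catches under the T in a shallow groove and carries the strainer, locked. Only with the cover fully down on the strainer (within 2 mm) can it turn: 60 degrees anticlockwise, handle parallel to the T within 8 degrees (stop at 10), it lifts off.
- scoop_handle (a point): Centre of the wooden bar handle (64 long along x, 12 wide, 14 mm high) of the scoop, 72 mm above the scoop's underside; z up. The nose points along -x: its lip is 63 mm from this point along -x and 70 mm below it. 22 mm free under the bar, 49 mm between its posts.
- scoop: Aluminium parts scoop, 160 g, open at the top and at the nose: 95 long, 62 wide, walls 40 mm high, standing on the bench; origin under its middle, nose along -x. The nuts slide out over the lip when the floor is tilted nose down beyond about 40 degrees; 50 or more empties it.
- nut_0_mid (a point): centre of a hexagon nut, 24 x 27 x 13 mm, 33 g; starts lying flat in the scoop
- nut_1_mid (a point): centre of a hexagon nut, 24 x 27 x 13 mm, 33 g; starts lying flat in the scoop
- nut_2_mid (a point): centre of a hexagon nut, 24 x 27 x 13 mm, 33 g; starts lying flat in the scoop
- nut_3_mid (a point): centre of a hexagon nut, 24 x 27 x 13 mm, 33 g; starts lying flat in the scoop
- nut_4_mid (a point): centre of a hexagon nut, 24 x 27 x 13 mm, 33 g; starts lying flat in the scoop
- tape: yellow tape measure, 36 x 82 x 66 mm; bystander, to be left alone; origin at its foot
- carton: blue carton, 60 x 85 x 60 mm; bystander, to be left alone; origin at its foot
- spray: white spray can with a green cap, 66 mm across, 204 mm tall; bystander, to be left alone; origin at its foot

How it is judged:
On the way, in this order (a step that is already met when the one before it is completed fails the run):
1. all five nuts lie in the pot (z of each of nut_0_mid, nut_1_mid, nut_2_mid, nut_3_mid, nut_4_mid in the frame of pot_mouth below -0.02 m and horizontal distance between each of nut_0_mid, nut_1_mid, nut_2_mid, nut_3_mid, nut_4_mid and pot_mouth below 0.05 m), for 0.2 s.
2. both lids, still nested, are seated in the pot's mouth, strainer ears in the forks; the scoop stands on the bench (horizontal distance between strainer_tbar and pot_mouth below 0.005 m and z of strainer_tbar in the frame of pot_mouth below 0.0235 m and angle between the x axis of strainer_tbar and the x axis of pot_mouth, either way round below 0.2 rad and angle between strainer_tbar's own z axis and vertical below 0.05 rad and height (world z) of scoop_handle between 0.064 and 0.08 m and angle between scoop_handle's own z axis and vertical below 0.12 rad and z of cover_handle in the frame of strainer_tbar below 0.03 m), for 0.2 s.
At the end, for the whole second after the job is handed in: All nuts lie in the pot, 20 mm or more below its rim; the strainer is seated (5 mm centred, T-bar point at most 23.5 mm over the rim, ears within 0.2 rad of the forks, level to 0.05) and still; scoop upright on the bench; gripper holds the cover, level to 0.2 rad, still, 50 mm or more up, free (all of step 1 and horizontal distance between strainer_tbar and pot_mouth below 0.005 m and z of strainer_tbar in the frame of pot_mouth below 0.0235 m and angle between the x axis of strainer_tbar and the x axis of pot_mouth, either way round below 0.2 rad and angle between strainer_tbar's own z axis and vertical below 0.05 rad and height (world z) of scoop_handle between 0.064 and 0.08 m and angle between scoop_handle's own z axis and vertical below 0.12 rad and z of cover_handle in the frame of strainer_tbar above 0.077 m and angle between cover_handle's own z axis and vertical below 0.2 rad and linear speed of cover below 0.03 m/s and linear speed of strainer below 0.02 m/s and contact force between the fingers and cover above 2 N and contact force between cover and strainer below 0.1 N and contact force between cover and pot below 0.1 N and contact force between cover and scoop below 0.1 N); the arm keeps its last pose, push and grip.
It fails at once if the cover comes off while the strainer lid is not seated in the pot, or the strainer lid comes out of its seat once the cover is off (z of cover_handle in the frame of strainer_tbar above 0.045 m and not (horizontal distance between strainer_tbar and pot_mouth below 0.005 m and z of strainer_tbar in the frame of pot_mouth below 0.0235 m and angle between the x axis of strainer_tbar and the x axis of pot_mouth, either way round below 0.2 rad and angle between strainer_tbar's own z axis and vertical below 0.05 rad)).
It fails at once if the tape measure, the carton or the spray can is displaced by more than 15 mm (distance of any of tape, carton, spray from where it was at the start of the episode above 0.015 m).
It also fails if it takes over 64 s, if anything falls off the work surface, if the arm or the gripper's body presses on something with over 40 N, if the wrist force passes 120 N, or if a joint passes its speed limit or range.

## Robot

A 7-joint arm with a two-finger parallel gripper is mounted at the origin on a cart in front of the work surface, level with it; the furniture and walls round the work are solid. World frame = base frame: x ahead of the robot, y to its left, z up, the work surface at z = 0. Lengths are in m, angles in rad, forces in N, time in s.
With the tool pointing down it reaches from about 0.425 to 0.925 m from the base axis. Payload 6.8 kg.
Tool frame: the origin (TCP) lies at the very end of the fingers, on their centre line; the grasp point (between the pads) lies 19 mm behind it; z points along the fingers, y is the line along which they close (so a half turn about z gives the same grasp; the last joint's range is limited). The gripper opens to 85 mm and grips with 20 to 120 N. Pads are 22 mm wide; open, the fingers measure 114 mm over their backs; the gripper's body (76 mm by 85 mm) begins 54 mm behind the grasp point. The pads swing forward as they close: fully open they stand 13 mm farther back than shut.
Start: joints at [-1.353, 0.477, 0.022, 1.555, -0.011, 1.109, -0.083], TCP at [0.216, 0.64, 0.231] pointing down, gripper open.
Joint ranges: [-2.96, 2.96], [-0.34, 2.1], [-1.41, 1.46], [0.24, 2.44], [-1.37, 4.51], [0.17, 1.92], [-2.96, 2.96]. Speed limits (rad/s): [2.39, 2.39, 3.14, 3.14, 3.14, 3.14, 3.14].

## Interface

Orientations are given as a unit quaternion [w, x, y, z].
In Python, from station import get_obs, read_camera, hand_in gives the robot as it stands.
- The arm moves only by the tool arm_command, never from a script. Its argument "commands" is one flat list of numbers, 7 for each row, row after row: the shift along the tool's x, y, z in m, then the turn, a rotation vector about the tool's x, y, z in degrees, then the opening, from 0 (shut) to 1 (fully open). In form: [tx, ty, tz, rx, ry, rz, fingers, tx, ty, tz, rx, ry, rz, fingers, ...]. A call has 1 to 8 rows; each row is the pose to reach, as a shift and turn from the pose commanded when the call began, along the tool's axes at that moment; what a row does not reach only later rows make up. A row lasts 1/10 s, in which the tool goes at most 50 mm and 8.59 degrees, less where a joint would pass 70% of its speed; a pose out of reach is approached as far as the arm can. A call with a gripper value outside its range is refused whole. The fingers move at their own pace and stop on an object; "force" is the grip in N (left out, the last holds). Time passes only in rows, so rows that repeat a pose let the fingers close. It gives the time, the measured TCP pose, the force, the opening and the grip force at its end, in the units of the state.
- get_obs(): the state, without advancing time (a new reading comes with each control period).
- read_camera(name): name is "side" or "top"; returns a dict with "img" (384x512x3 uint8, red, green, blue), "camera_matrix" (3x3 intrinsics, pixels), "pose" (4x4, takes a point from camera to world coordinates). Camera axes: x right, y down, z forward; pixel columns grow to the right and rows downward; lengths in m; the calibration is good to about 2 mm. A picture is of the moment at which its call begins. There is no depth.
- hand_in(): hands the job in; it is judged then, once.
The state is a dict: "t": time; "q": joint angles; "joint_vel": joint speeds; "joint_torque": joint torques, N m; "eef_pos": TCP position; "tool_rot": TCP orientation; "contact_force": force on the tool from outside, world axes, zero at the start; "torque": the same for the moment, N m; "gripper_width": opening from 0.0 (shut) to 1.0 (fully open); "grasp_force": force on a finger pad.
Only numpy, scipy, OpenCV 4.12 (cv2) and the standard library are available. Lean on these libraries where they do the work, as an engineer would, in place of code of your own. Each camera call takes 0.05 s, during which the arm holds its last target. There are 200 camera calls.

## Working session

There is one attempt and no reset: what is moved stays moved. The work goes in short steps, Python scripts to look and compute and a tool call to move; the robot and the scene stay as the last step left them, time stands still between calls to the robot, and variables do not carry over. Pictures are saved under pics/ and viewed, at most 10 in all, crops included, and the job is handed in when it is done.

Besides the shell and the picture viewer there is one more tool, called after "Request:" as a command line: name --argument value ..., lists and objects as JSON in quotes. arm_command: Moves the arm, as the interface text tells. Its arguments: {"type":"object","properties":{"commands":{"type":"array","items":{"type":"number"}},"force":{"type":"number"}},"required":["commands"]}

```bash
ls; mkdir -p pics; python3 - <<'E'
from station import *
import cv2,numpy as np
o=get_obs();print(o)
for n in ("top","side"):
    c=read_camera(n);cv2.imwrite(f"pics/{n}0.png",cv2.resize(c["img"][:,:,::-1],None,fx=1.5,fy=1.5))
    cv2.imwrite(f"raw_{n}.png",c["img"][:,:,::-1]);np.savez(f"cal_{n}.npz",K=c["camera_matrix"],T=c["pose"]);print(c["camera_matrix"],c["pose"])
E
```

```text
pics
{'t': 0.0, 'q': array([-1.35308951,  0.47782221,  0.02234855,  1.5564572 , -0.01152648,
        1.10929587, -0.08312065]), 'joint_vel': array([-6.55959356e-04,  2.02369225e-03,  6.94635341e-04,  8.91947570e-05,
       -3.41559478e-04, -2.67076437e-04, -7.32982243e-04]), 'joint_torque': array([ 4.74536421e-06, -5.96433413e+01,  1.60779387e+00, -2.81204242e+01,
        1.24213859e-02,  9.06727393e-03,  2.61746840e-05]), 'eef_pos': array([0.21587099, 0.638921  , 0.23030863]), 'tool_rot': array([-9.12623651e-05,  1.62193035e-01,  9.86758613e-01, -9.22795676e-04]), 'contact_force': array([ 0.70657279, -0.12665077,  0.48986945]), 'torque': array([-0.00994425, -0.00027323,  0.04840604]), 'grasp_force': 0.0, 'gripper_width': 1.0045711833496913}
[[499.27841937   0.         254.41625841]
 [  0.         499.27841937 193.26481129]
 [  0.           0.           1.        ]] [[-0.01530446 -0.99547402  0.09379366  0.44209205]
 [-0.99982541  0.01624183  0.00923868 -0.00163699]
 [-0.01072025 -0.09363589 -0.99554879  1.56384327]
 [ 0.          0.          0.          1.        ]]
[[382.78455281   0.         252.5090482 ]
 [  0.         382.78455281 182.98007153]
 [  0.           0.           1.        ]] [[-9.99723761e-01 -1.02710953e-02  2.11401672e-02  5.57187164e-01]
 [-2.34905839e-02  4.07143624e-01 -9.13062025e-01  8.26779938e-01]
 [ 7.71062835e-04 -9.13306397e-01 -4.07272429e-01  4.67596729e-01]
 [ 0.00000000e+00  0.00000000e+00  0.00000000e+00  1.00000000e+00]]
```

View pics/top0.png

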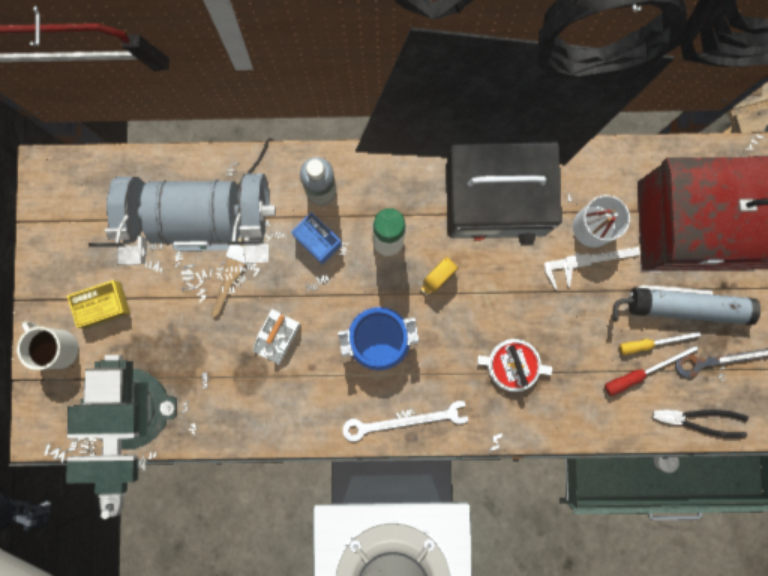

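View pics/side0.png

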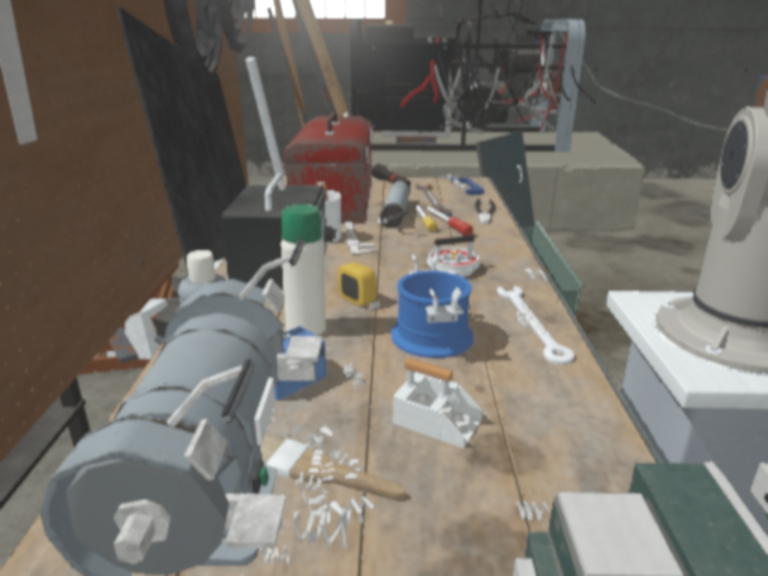

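The top view shows the scoop at about (275,335), the pot at (380,338) with forks left and right, the lids at (515,365), the carton at (317,238), the spray can at (388,232) and the tape at (438,275). The side view shows the scoop's nose pointing toward the robot.

```bash
cat > h.py <<'E'
import cv2,numpy as np
from station import *
def cast(cal,uv,z):
    K,T=cal; uv=np.atleast_2d(np.array(uv,float))
    d=np.c_[uv,np.ones(len(uv))]@np.linalg.inv(K).T@T[:3,:3].T
    o=T[:3,3]; return (o+d*((z-o[2])/d[:,2:3]))[:,:2]
def proj(cal,p):
    K,T=cal; p=np.atleast_2d(p); c=(p-T[:3,3])@T[:3,:3]; q=c@K.T; return q[:,:2]/q[:,2:]
def cam(n):
    c=read_camera(n); return c["img"],(c["camera_matrix"],c["pose"])
def blob(mask,box):
    m=np.zeros_like(mask);x0,y0,x1,y1=box;m[y0:y1,x0:x1]=mask[y0:y1,x0:x1]
    v,u=np.nonzero(m);p=np.c_[u,v].astype(float)
    w,V=np.linalg.eigh(np.cov(p.T)); return p.mean(0),V[:,1],len(p),(u.min(),v.min(),u.max(),v.max())
E
python3 - <<'E'
from h import *
img,cal=cam("top");hsv=cv2.cvtColor(img,cv2.COLOR_RGB2HSV);H,S,V=[hsv[...,i].astype(int) for i in range(3)]
def show(n,m,box,z):
    c,d,k,bb=blob(m,box);a=cast(cal,[c,c+10*d],z);e=a[1]-a[0]
    print(n,c.round(1),k,bb,"w",a[0].round(4),"ang",np.degrees(np.arctan2(e[1],e[0])).round(1))
orange=(H>5)&(H<16)&(S>140)
show("scoop handle",orange,(168,205,202,245),.079)
blue=(H>100)&(H<125)&(S>120)
show("pot blue",blue,(222,195,285,255),.07)
m=np.zeros(H.shape,np.uint8);m[190:260,215:290]=blue[190:260,215:290]
cn=max(cv2.findContours(m,0,2)[0],key=cv2.contourArea);print("enc",cv2.minEnclosingCircle(cn),cv2.fitEllipse(cn))
white=(S<45)&(V>130)
show("fork L",white,(222,215,240,245),.1);show("fork R",white,(266,208,284,240),.1)
red=((H<6)|(H>174))&(S>140)
show("red",red,(320,222,370,265),.022)
black=(V<60)&(S<130)
show("handle",black,(326,224,360,262),.069)
show("earL",white,(314,230,327,255),.018);show("earR",white,(356,235,372,258),.018)
cr=[cv2.resize(img[y:y+64,x:x+64],(256,256),interpolation=cv2.INTER_CUBIC) for x,y in((155,195),(221,193),(312,212))]
s,cs=cam("side");
cr2=[cv2.resize(s[y:y+64,x:x+64],(256,256),interpolation=cv2.INTER_CUBIC) for x,y in((258,235),(256,170),(270,140))]
cv2.imwrite("pics/m1.png",np.vstack([np.hstack(cr),np.hstack(cr2)])[:,:,::-1])
E
```

```text
scoop handle [183.1 219. ] 43 (np.int64(179), np.int64(211), np.int64(188), np.int64(227)) w [0.5084 0.2257] ang 151.3
pot blue [252.  225.1] 1267 (np.int64(233), np.int64(205), np.int64(271), np.int64(245)) w [0.4874 0.0208] ang -168.5
enc ((252.1890106201172, 225.09217834472656), 20.457794189453125) ((252.19989013671875, 225.08135986328125), (38.26072311401367, 40.709693908691406), 165.39002990722656)
fork L [229.8 228.1] 125 (np.int64(225), np.int64(215), np.int64(234), np.int64(237)) w [0.4788 0.0857] ang -177.0
fork R [274.1 220.2] 120 (np.int64(269), np.int64(211), np.int64(278), np.int64(229)) w [ 0.4998 -0.0445] ang -171.3
red [343.1 243.1] 296 (np.int64(329), np.int64(229), np.int64(357), np.int64(257)) w [ 0.4293 -0.257 ] ang 105.7
handle [345.1 245.5] 13 (np.int64(340), np.int64(232), np.int64(348), np.int64(255)) w [ 0.4227 -0.2548] ang -162.2
earL [322.7 240.5] 66 (np.int64(318), np.int64(236), np.int64(326), np.int64(249)) w [ 0.4383 -0.1953] ang -139.9
earR [361.1 245.1] 91 (np.int64(356), np.int64(235), np.int64(367), np.int64(254)) w [ 0.4225 -0.3126] ang -168.1
```

View pics/m1.png

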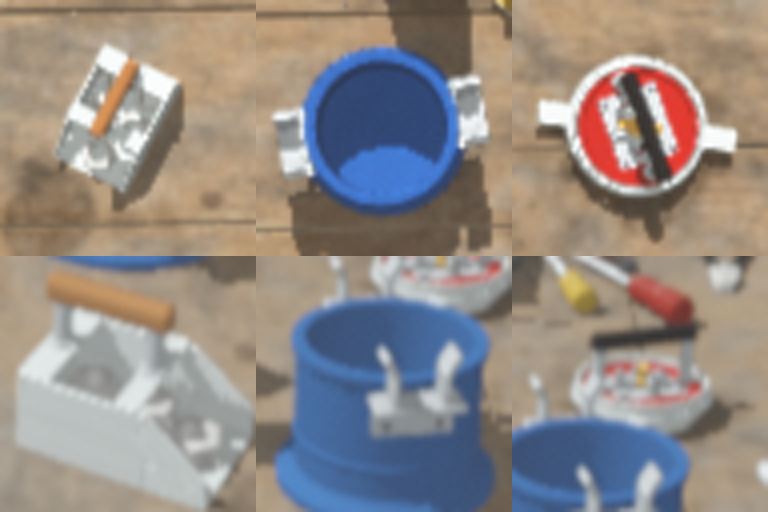

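The crops confirm the layout. The scoop nose is toward lower-left at about 154°, the fork line is about 99°, the ears about 82° and the cover handle about 21°. The side views show the T-bar and handle as described.

```bash
cat > mv.py <<'E'
import sys,numpy as np
from scipy.spatial.transform import Rotation as R
from station import get_obs
def go(p,psi,tilt=0,grasp=True,cur=None):
    "grasp point p world, tool x heading psi deg, tilt about tool y; relative move from measured pose (or cur)"
    o=get_obs();q=o["tool_rot"];Rc=R.from_quat(q[[1,2,3,0]]);pc=o["eef_pos"]
    if cur: pc,Rc=cur
    Rt=R.from_euler("z",psi,degrees=True)*R.from_euler("x",180,degrees=True)*R.from_euler("y",tilt,degrees=True)
    pt=np.array(p)+(.019*Rt.apply([0,0,1]) if grasp else 0)
    r=(Rc.inv()*Rt).as_rotvec(degrees=True)
    print("from",pc.round(4),"shift",Rc.inv().apply(pt-pc).round(4),"rot",r.round(1))
    return pt,Rt
def state():
    o=get_obs();q=o["tool_rot"];Rc=R.from_quat(q[[1,2,3,0]]);z=Rc.apply([0,0,1]);x=Rc.apply([1,0,0]);g=o["eef_pos"]-.019*z
    print("t",round(o["t"],2),"tcp",o["eef_pos"].round(4),"grasp",g.round(4),"psi",np.degrees(np.arctan2(x[1],x[0])).round(1),"z",z.round(3),"F",o["contact_force"].round(1),"w",round(o["gripper_width"],3),"gf",round(o["grasp_force"],1),"q",o["q"].round(2))
E
python3 - <<'E'
from h import *; from mv import *
img,cal=cam("top")
print(cast(cal,[[183.6,219.4]],.079),cast(cal,[[252.1,225.2]],.092),cast(cal,[[343.1,243.1]],.024),cast(cal,[[344.4,244.5]],.069))
state()
c=go((.507,.2245,.15),154,20)
go((.507,.2245,.070),154,20,cur=c)
E
```

```text
[[0.5072802  0.22415433]] [[0.48646312 0.02028434]] [[ 0.42941686 -0.25664576]] [[ 0.42558841 -0.25291858]]
t 0.25 tcp [0.216  0.6393 0.2309] grasp [0.216  0.6393 0.2499] psi 161.3 z [-0.    -0.001 -1.   ] F [-0.8 -0.5 -0.7] w 0.999 gf 0.0 q [-1.35  0.48  0.02  1.56 -0.01  1.11 -0.08]
from [0.216  0.6393 0.2309] shift [-0.402  -0.2989  0.099 ] rot [-1.3 20.   7.3]
from [0.5012 0.2273 0.1321] shift [-0.0274 -0.      0.0752] rot [0. 0. 0.]
```

Request:
arm_command --commands '[-0.402, -0.299, -0.01, -1.3, 20, 7.3, 0.6, -0.402, -0.299, -0.01, -1.3, 20, 7.3, 0.6, -0.402, -0.299, -0.01, -1.3, 20, 7.3, 0.6, -0.402, -0.299, -0.01, -1.3, 20, 7.3, 0.6, -0.402, -0.299, -0.01, -1.3, 20, 7.3, 0.6, -0.402, -0.299, -0.01, -1.3, 20, 7.3, 0.6, -0.402, -0.299, -0.01, -1.3, 20, 7.3, 0.6, -0.402, -0.299, -0.01, -1.3, 20, 7.3, 0.6]' --force 60

```text
t: 1.05
eef_pos: [0.4446, 0.3088, 0.2395]
tool_rot: [-0.169, 0.222, 0.959, 0.039]
contact_force: [1.2, -0.6, 0.1]
gripper_width: 0.602
grasp_force: 0.0
```

```bash
python3 - <<'E'
from mv import *
state()
c=go((.507,.2245,.15),154,20)
E
```

```text
t 1.05 tcp [0.4446 0.3088 0.2395] grasp [0.4504 0.3059 0.2573] psi 154.0 z [-0.307  0.151 -0.94 ] F [ 1.2 -0.6  0.1] w 0.602 gf 0.0 q [-0.61  0.37  0.08  1.75 -0.34  1.24  0.73]
from [0.4446 0.3088 0.2395] shift [-0.1181 -0.0484  0.0712] rot [ 0. -0. -0.]
```

Request:
arm_command --commands '[-0.09, -0.04, 0.04, 0, 0, 0, 0.6, -0.118, -0.048, 0.071, 0, 0, 0, 0.6, -0.118, -0.048, 0.071, 0, 0, 0, 0.6, -0.118, -0.048, 0.071, 0, 0, 0, 0.6, -0.118, -0.048, 0.071, 0, 0, 0, 0.6, -0.118, -0.048, 0.071, 0, 0, 0, 0.6]'

```text
t: 1.65
eef_pos: [0.5003, 0.2311, 0.1331]
tool_rot: [-0.169, 0.221, 0.96, 0.04]
contact_force: [0.4, 0.0, 1.7]
gripper_width: 0.599
grasp_force: 0.0
```

```bash
python3 - <<'E'
from h import *; from mv import *
state()
c=go((.507,.2245,.07),154,20)
img,cal=cam("top");s,cs=cam("side")
a=cv2.resize(img[170:250,140:220],(400,400),interpolation=2);b=cv2.resize(s[180:320,215:355],(400,400),interpolation=2)
cv2.imwrite("pics/g1.png",np.hstack([a,b])[:,:,::-1])
E
```

```text
t 1.65 tcp [0.5003 0.2311 0.1331] grasp [0.5062 0.2282 0.1509] psi 154.1 z [-0.307  0.151 -0.94 ] F [0.4 0.  1.7] w 0.599 gf 0.0 q [-0.47  0.53  0.11  1.78 -0.35  1.1   0.95]
from [0.5003 0.2311 0.1331] shift [-0.0299 -0.0031  0.0752] rot [ 0.1 -0.   0.1]
```

View pics/g1.png

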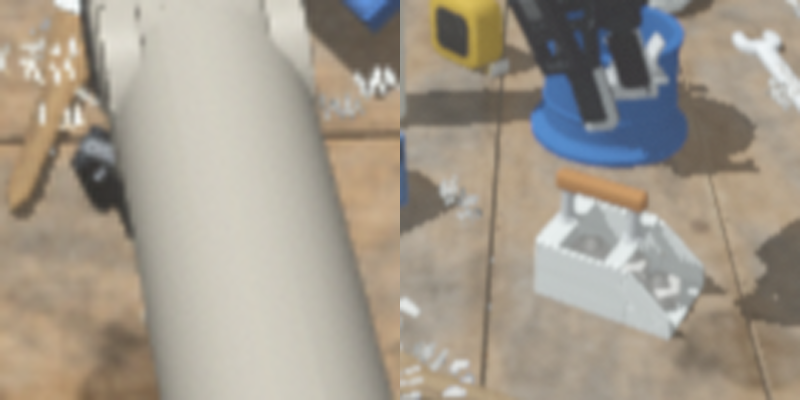

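The fingers (about (600,100) in the side crop) line up above the orange handle (600,190), and the arm hides the top view. I'll descend and grip.

Request:
arm_command --commands '[-0.009, -0.003, 0.02, 0, 0, 0, 0.6, -0.018, -0.003, 0.045, 0, 0, 0, 0.6, -0.03, -0.003, 0.075, 0, 0, 0, 0.6, -0.03, -0.003, 0.075, 0, 0, 0, 0.6, -0.03, -0.003, 0.075, 0, 0, 0, 0.3, -0.03, -0.003, 0.075, 0, 0, 0, 0, -0.03, -0.003, 0.075, 0, 0, 0, 0, -0.03, -0.003, 0.075, 0, 0, 0, 0]' --force 100

```text
t: 2.55
eef_pos: [0.5025, 0.2267, 0.0531]
tool_rot: [-0.168, 0.222, 0.96, 0.04]
contact_force: [0.7, 1.5, 4.8]
gripper_width: 0.122
grasp_force: 98.0
```

Request:
arm_command --commands '[0, 0, 0, 0, 0, 0, 0, 0, 0, 0, 0, 0, 0, 0, 0, 0, 0, 0, 0, 0, 0]'

```text
t: 2.85
eef_pos: [0.5025, 0.2268, 0.053]
tool_rot: [-0.168, 0.222, 0.96, 0.041]
contact_force: [1.1, 1.4, 6.9]
gripper_width: 0.122
grasp_force: 98.4
```

```bash
python3 - <<'E'
from h import *; from mv import *
state()
s,cs=cam("side")
cv2.imwrite("pics/g2.png",cv2.resize(s[170:310,215:355],(420,420),interpolation=2)[:,:,::-1])
E
```

```text
t 2.85 tcp [0.5025 0.2268 0.053 ] grasp [0.5083 0.2239 0.0708] psi 154.0 z [-0.305  0.152 -0.94 ] F [1.1 1.4 6.9] w 0.122 gf 98.4 q [-0.45  0.64  0.09  1.81 -0.38  0.97  1.  ]
```

View pics/g2.png

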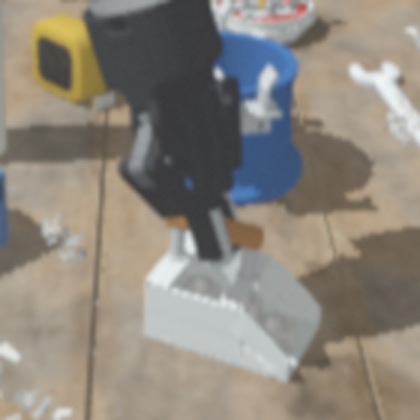

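The scoop's bar is held between the pads. Next I'll lift it level, then carry and turn it over the pot's right side.

```bash
python3 - <<'E'
from mv import *
c=go((.5083,.2239,.235),154,20)
c=go((.4865,-.06,.245),90,20,cur=c)
c=go((.4865,-.020,.222),90,-10,cur=c)
E
```

```text
from [0.5025 0.2268 0.053 ] shift [ 0.056   0.0004 -0.1543] rot [0.2 0.1 0. ]
from [0.5025 0.2267 0.2171] shift [-0.0985 -0.2589 -0.0465] rot [-21.9  -0.   60.1]
from [ 0.4865 -0.0535  0.2271] shift [ 0.0202 -0.      0.0327] rot [  0. -30.  -0.]
```

Request:
arm_command --commands '[0.009, 0, -0.026, 0, 0, 0, 0, 0.024, 0, -0.066, 0, 0, 0, 0, 0.04, 0, -0.11, 0, 0, 0, 0, 0.051, 0, -0.14, 0, 0, 0, 0, 0.056, 0, -0.154, 0, 0, 0, 0, 0.056, 0, -0.154, 0, 0, 0, 0]' --force 110

```text
t: 3.5
eef_pos: [0.5022, 0.2257, 0.2166]
tool_rot: [-0.168, 0.222, 0.96, 0.04]
contact_force: [0.3, 0.0, -3.8]
gripper_width: 0.117
grasp_force: 107.6
```

Request:
arm_command --commands '[-0.006, -0.016, -0.003, -1.5, 0, 4, 0, -0.02, -0.05, -0.009, -4.2, 0, 11.6, 0, -0.035, -0.09, -0.016, -7.2, 0, 19.7, 0, -0.049, -0.13, -0.023, -10.2, 0, 27.8, 0, -0.063, -0.17, -0.03, -13.2, 0, 36, 0, -0.077, -0.206, -0.037, -16.2, 0, 44.2, 0, -0.09, -0.236, -0.043, -19, 0, 52, 0, -0.0985, -0.259, -0.0465, -21.9, 0, 60, 0]'

```text
t: 4.3
eef_pos: [0.4831, -0.0582, 0.2229]
tool_rot: [-0.123, 0.7, 0.693, 0.122]
contact_force: [-0.2, 0.2, -2.7]
gripper_width: 0.123
grasp_force: 107.7
```

Request:
arm_command --commands '[0, 0, 0, 0, 0, 0, 0, 0, 0, 0, 0, 0, 0, 0]'

```text
t: 4.5
eef_pos: [0.4834, -0.0552, 0.2234]
tool_rot: [-0.124, 0.697, 0.696, 0.122]
contact_force: [0.5, 0.1, -3.7]
gripper_width: 0.12
grasp_force: 107.7
```

```bash
python3 - <<'E'
from h import *; from mv import *
state()
c=go((.4865,-.020,.222),90,-10)
c=go((.4865,.005,.197),90,-25,cur=c)
c=go((.4865,.029,.191),90,-40,cur=c)
s,cs=cam("side")
cv2.imwrite("pics/g3.png",cv2.resize(s[100:300,175:375],(500,500),interpolation=2)[:,:,::-1])
E
```

```text
t 4.5 tcp [ 0.4834 -0.0552  0.2234] grasp [ 0.4834 -0.0618  0.2412] psi 89.9 z [-0.003  0.343 -0.939] F [ 0.5  0.1 -3.7] w 0.12 gf 107.7 q [-0.17  0.25  0.45  1.99 -0.51  1.08  0.55]
from [ 0.4834 -0.0552  0.2234] shift [0.0231 0.0032 0.0298] rot [ -0.2 -30.1  -0. ]
from [ 0.4865 -0.0233  0.2033] shift [ 0.024  -0.      0.0196] rot [ -0. -15.  -0.]
from [ 0.4865 -0.003   0.1798] shift [ 0.0194 -0.     -0.0054] rot [  0. -15.  -0.]
```

View pics/g3.png

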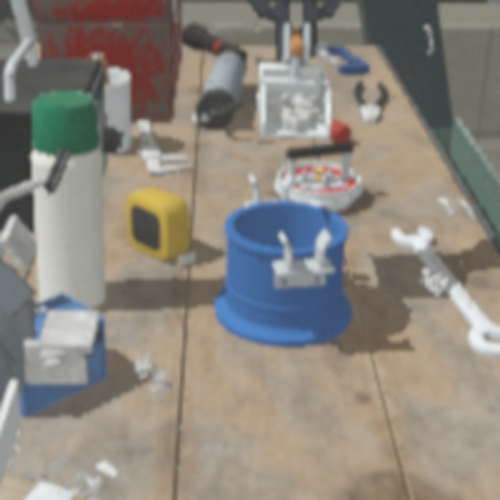

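The scoop hangs level over the pot's far side at (295,100) with the nuts in it, centred on the mouth line. Now I'll tilt it.

Request:
arm_command --commands '[0.006, 0.001, 0.008, 0, -7.5, 0, 0, 0.012, 0.002, 0.015, 0, -15, 0, 0, 0.018, 0.003, 0.023, 0, -22.5, 0, 0, 0.023, 0.003, 0.03, 0, -30, 0, 0, 0.023, 0.003, 0.03, 0, -30, 0, 0, 0.023, 0.003, 0.03, 0, -30, 0, 0]'

```text
t: 5.15
eef_pos: [0.4876, -0.0201, 0.204]
tool_rot: [0.06, 0.702, 0.707, -0.061]
contact_force: [0.0, -1.3, -1.9]
gripper_width: 0.119
grasp_force: 107.9
```

```bash
python3 - <<'E'
from h import *; from mv import *
state()
c=go((.4865,.005,.197),90,-25)
c=go((.4865,.029,.191),90,-40,cur=c)
E
```

```text
t 5.15 tcp [ 0.4876 -0.0201  0.204 ] grasp [ 0.4877 -0.0168  0.2227] psi 90.4 z [-0.001 -0.172 -0.985] F [ 0.  -1.3 -1.9] w 0.119 gf 107.9 q [-0.6   0.22  0.46  2.05  0.09  0.93 -0.2 ]
from [ 0.4876 -0.0201  0.204 ] shift [ 0.021  -0.001   0.0209] rot [  0.  -15.1   0.4]
from [ 0.4865 -0.003   0.1798] shift [ 0.0194 -0.     -0.0054] rot [  0. -15.  -0.]
```

Request:
arm_command --commands '[0.01, -0.001, 0.011, 0, -7.5, 0, 0, 0.021, -0.001, 0.021, 0, -15, 0, 0, 0.021, -0.001, 0.021, 0, -15, 0, 0]'

```text
t: 5.45
eef_pos: [0.4866, -0.0012, 0.1781]
tool_rot: [0.153, 0.687, 0.694, -0.154]
contact_force: [-0.5, 0.3, -1.7]
gripper_width: 0.116
grasp_force: 108.1
```

Request:
arm_command --commands '[0.01, 0, -0.003, 0, -7.5, 0, 0, 0.0195, 0, -0.0055, 0, -15, 0, 0, 0.0195, 0, -0.0055, 0, -15, 0, 0, 0.0195, 0, -0.0055, 0, -15, 0, 0, 0.0195, 0, -0.0055, 0, -15, 0, 0, 0.0195, 0, -0.0055, 0, -15, 0, 0]'

```text
t: 6.05
eef_pos: [0.487, 0.0125, 0.1779]
tool_rot: [0.241, 0.666, 0.664, -0.241]
contact_force: [-0.3, -1.1, -1.7]
gripper_width: 0.116
grasp_force: 108.2
```

```bash
python3 - <<'E'
from h import *; from mv import *
state()
s,cs=cam("side");cv2.imwrite("pics/g4.png",cv2.resize(s[100:260,195:355],(480,480),interpolation=2)[:,:,::-1])
E
```

```text
t 6.05 tcp [0.487  0.0125 0.1779] grasp [0.487  0.0247 0.1925] psi 89.8 z [-0.001 -0.641 -0.768] F [-0.3 -1.1 -1.7] w 0.116 gf 108.2 q [-0.93  0.45  0.49  2.03  0.46  1.09 -0.75]
```

View pics/g4.png

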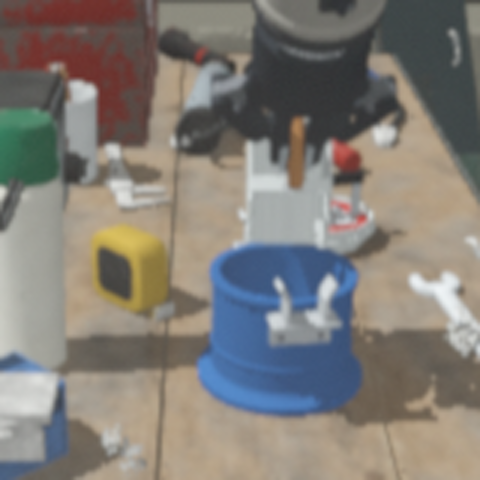

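The scoop floor looks bare and no nuts lie outside. I'll raise it, untilt and return to the old spot, then look from above.

```bash
python3 - <<'E'
from mv import *
c=go((.487,.0247,.27),90,-40)
c=go((.48,.08,.27),100,20,cur=c)
c=go((.5083,.2239,.24),154,20,cur=c)
E
```

```text
from [0.487  0.0128 0.1779] shift [-0.0499  0.0001 -0.0593] rot [-0.  -0.2 -0.1]
from [0.487  0.0125 0.2554] shift [ 0.0587 -0.0081 -0.045 ] rot [ -1.8  59.8 -10.3]
from [0.4789 0.0864 0.2521] shift [0.1158 0.0476 0.0741] rot [ 18.5   0.  -50.7]
```

Request:
arm_command --commands '[-0.015, 0, -0.018, 0, 0, 0, 0, -0.035, 0, -0.042, 0, 0, 0, 0, -0.05, 0, -0.059, 0, 0, 0, 0, -0.05, 0, -0.059, 0, 0, 0, 0]'

```text
t: 6.5
eef_pos: [0.4883, 0.0132, 0.2573]
tool_rot: [0.242, 0.666, 0.664, -0.239]
contact_force: [0.4, -0.6, -1.3]
gripper_width: 0.122
grasp_force: 108.3
```

Request:
arm_command --commands '[0.007, -0.001, -0.006, -0.2, 7.5, -1.3, 0, 0.015, -0.002, -0.011, -0.5, 15, -2.6, 0, 0.022, -0.003, -0.017, -0.7, 22.5, -3.9, 0, 0.03, -0.004, -0.022, -0.9, 30, -5.2, 0, 0.037, -0.005, -0.028, -1.1, 37.5, -6.4, 0, 0.044, -0.006, -0.034, -1.3, 45, -7.7, 0, 0.051, -0.007, -0.039, -1.6, 52.4, -9, 0, 0.0587, -0.008, -0.045, -1.8, 59.8, -10.3, 0]'

```text
t: 7.3
eef_pos: [0.4789, 0.087, 0.2517]
tool_rot: [-0.134, 0.633, 0.754, 0.114]
contact_force: [-0.1, 0.1, -1.8]
gripper_width: 0.117
grasp_force: 108.2
```

Request:
arm_command --commands '[0.016, 0.007, 0.01, 2.6, 0, -7.2, 0, 0.033, 0.014, 0.021, 5.3, 0, -14.5, 0, 0.05, 0.02, 0.032, 8, 0, -21.8, 0, 0.066, 0.027, 0.042, 10.6, 0, -29, 0, 0.083, 0.034, 0.053, 13.3, 0, -36.3, 0, 0.1, 0.041, 0.064, 16, 0, -43.6, 0, 0.116, 0.048, 0.074, 18.5, 0, -50.7, 0, 0.116, 0.048, 0.074, 18.5, 0, -50.7, 0]'

```text
t: 8.1
eef_pos: [0.5019, 0.2323, 0.2199]
tool_rot: [-0.171, 0.217, 0.96, 0.039]
contact_force: [-0.4, 0.4, -2.2]
gripper_width: 0.118
grasp_force: 108.1
```

```bash
python3 - <<'E'
from h import *; from mv import *
state()
c=go((.5083,.2239,.085),154,20)
c=go((.5083,.2239,.0715),154,20,cur=c)
img,cal=cam("top");s,cs=cam("side")
a=cv2.resize(img[185:265,212:292],(400,400),interpolation=2);b=cv2.resize(s[110:310,195:395],(400,400),interpolation=2)
cv2.imwrite("pics/g5.png",np.hstack([a,b])[:,:,::-1])
E
```

```text
t 8.1 tcp [0.5019 0.2323 0.2199] grasp [0.5078 0.2294 0.2377] psi 154.5 z [-0.311  0.148 -0.939] F [-0.4  0.4 -2.2] w 0.118 gf 108.1 q [-0.57  0.44  0.24  1.71 -0.36  1.28  0.94]
from [0.5019 0.2323 0.2199] shift [-0.0553 -0.0048  0.1424] rot [-0.2 -0.1  0.5]
from [0.5025 0.2267 0.0671] shift [-0.0046 -0.      0.0127] rot [0. 0. 0.]
```

View pics/g5.png

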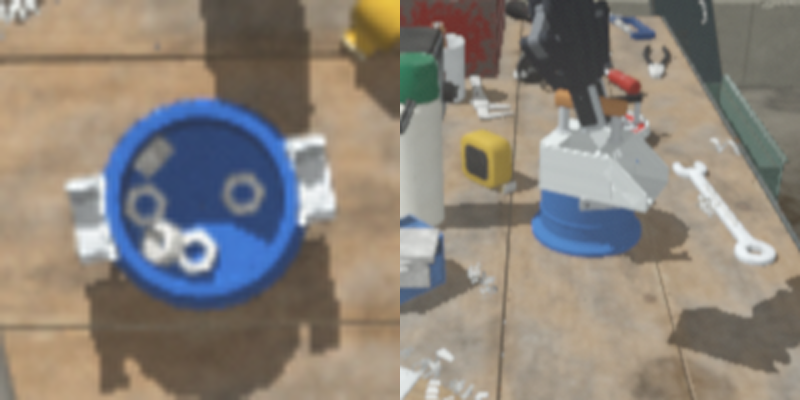

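All five nuts are in the pot, at (152,155), (147,205), (243,193), (162,243) and (197,250), and the scoop hangs about level. I'll set it down.

Request:
arm_command --commands '[-0.014, -0.005, 0.036, 0, 0, 0.5, 0, -0.031, -0.005, 0.081, 0, 0, 0.5, 0, -0.046, -0.005, 0.12, 0, 0, 0.5, 0, -0.055, -0.005, 0.142, 0, 0, 0.5, 0, -0.057, -0.005, 0.148, 0, 0, 0.5, 0, -0.06, -0.005, 0.155, 0, 0, 0.5, 0, -0.06, -0.005, 0.155, 0, 0, 0.5, 0, -0.06, -0.005, 0.155, 0, 0, 0.5, 0]'

```text
t: 9.0
eef_pos: [0.5044, 0.2224, 0.0567]
tool_rot: [-0.169, 0.226, 0.959, 0.039]
contact_force: [0.4, -0.9, -1.7]
gripper_width: 0.119
grasp_force: 108.0
```

```bash
python3 - <<'E'
from h import *; from mv import *
state()
E
```

```text
t 9.0 tcp [0.5044 0.2224 0.0567] grasp [0.5102 0.2196 0.0746] psi 153.5 z [-0.306  0.15  -0.94 ] F [ 0.4 -0.9 -1.7] w 0.119 gf 108.0 q [-0.52  0.64  0.2   1.82 -0.44  0.99  1.06]
```

Request:
arm_command --commands '[-0.001, 0, 0.002, 0, 0, 0, 0, -0.0015, 0, 0.004, 0, 0, 0, 0, -0.0015, 0, 0.004, 0, 0, 0, 0, -0.0015, 0, 0.004, 0, 0, 0, 0]'

```text
t: 9.4
eef_pos: [0.5047, 0.2232, 0.0528]
tool_rot: [-0.169, 0.225, 0.959, 0.039]
contact_force: [1.6, -0.5, 6.8]
gripper_width: 0.117
grasp_force: 109.4
```

Request:
arm_command --commands '[0, 0, 0, 0, 0, 0, 0.2, 0, 0, 0, 0, 0, 0, 0.35, 0, 0, 0, 0, 0, 0, 0.5, 0, 0, 0, 0, 0, 0, 0.5, 0, 0, -0.02, 0, 0, 0, 0.5, 0, 0, -0.06, 0, 0, 0, 0.5, 0, 0, -0.1, 0, 0, 0, 0.5, 0, 0, -0.12, 0, 0, 0, 0.5]'

```text
t: 10.2
eef_pos: [0.5427, 0.2038, 0.1671]
tool_rot: [-0.167, 0.226, 0.959, 0.039]
contact_force: [0.6, -0.4, -0.6]
gripper_width: 0.503
grasp_force: 0.0
```

```bash
python3 - <<'E'
from h import *; from mv import *
state()
c=go((.44,-.05,.24),90,0)
c=go((.427,-.2545,.16),21+90,0,cur=c)
c=go((.427,-.2545,.16),21,0,cur=c)
s,cs=cam("side")
hsv=cv2.cvtColor(s,cv2.COLOR_RGB2HSV);H,S,V=[hsv[...,i].astype(int) for i in range(3)]
m=(H>5)&(H<16)&(S>140)
b=blob(m,(258,230,312,260));print(b, proj(cs,[[.51,.22,.072],[.51,.22,.077]]))
E
```

```text
t 10.2 tcp [0.5427 0.2038 0.1671] grasp [0.5485 0.201  0.185 ] psi 153.5 z [-0.304  0.151 -0.941] F [ 0.6 -0.4 -0.6] w 0.503 gf 0.0 q [-0.51  0.54  0.25  1.68 -0.38  1.22  1.02]
from [0.5427 0.2038 0.1671] shift [-0.0019 -0.273  -0.0578] rot [-11.  -17.7  62.8]
from [ 0.44  -0.05   0.221] shift [-0.2045 -0.013   0.08  ] rot [ -0.   0. -21.]
from [ 0.427  -0.2545  0.141 ] shift [0. 0. 0.] rot [ 0. -0. 90.]
  avg = a.mean(axis, **keepdims_kw)
  ret = um.true_divide(
h.py:14: RuntimeWarning: Degrees of freedom <= 0 for slice
  w,V=np.linalg.eigh(np.cov(p.T)); return p.mean(0),V[:,1],len(p),(u.min(),v.min(),u.max(),v.max())
  c *= np.true_divide(1, fact)
  c *= np.true_divide(1, fact)
h.py:14: RuntimeWarning: Mean of empty slice.
  w,V=np.linalg.eigh(np.cov(p.T)); return p.mean(0),V[:,1],len(p),(u.min(),v.min(),u.max(),v.max())
Traceback (most recent call last):
  File "h.py", line 14, in blob
    w,V=np.linalg.eigh(np.cov(p.T)); return p.mean(0),V[:,1],len(p),(u.min(),v.min(),u.max(),v.max())
                                                                     ~~~~~^^
ValueError: zero-size array to reduction operation minimum which has no identity
```

```bash
python3 - <<'E'
from h import *
img,cal=cam("top");s,cs=cam("side")
hsv=cv2.cvtColor(img,cv2.COLOR_RGB2HSV);H,S,V=[hsv[...,i].astype(int) for i in range(3)]
x0,y0=312,212;sl=np.s_[y0:y0+64,x0:x0+64]
red=(((H<6)|(H>174))&(S>140))[sl].astype(np.uint8)
p=np.argwhere(red)[:,::-1].astype(np.float32);h=cv2.convexHull(p);e=cv2.fitEllipse(h)
c=np.array(e[0])+(x0,y0);print("red hull",c,e[1],cast(cal,[c],.024))
# non-wood (white rim + ears + cover): low-sat bright or red
w=((S<50)&(V>120))[sl].astype(np.uint8)|red;w=cv2.morphologyEx(w,cv2.MORPH_CLOSE,np.ones((5,5),np.uint8))
core=cv2.morphologyEx(w,cv2.MORPH_OPEN,cv2.getStructuringElement(2,(17,17)))
cn=max(cv2.findContours(core,0,1)[0],key=cv2.contourArea);e=cv2.fitEllipse(cn);c=np.array(e[0])+(x0,y0);print("rim",c,e[1],cast(cal,[c],.026))
q=np.argwhere(w&(1-cv2.dilate(core,np.ones((3,3)))))[:,::-1]+(x0,y0)
a=cast(cal,q,.018);L=a[a[:,1]>-.254];Rr=a[a[:,1]<-.254];print(len(L),len(Rr),L.mean(0),Rr.mean(0),(L.mean(0)+Rr.mean(0))/2,np.degrees(np.arctan2(*(L.mean(0)-Rr.mean(0))[::-1])))
for t in(60,75,90):
    b=((V<t))[sl]; yy,xx=np.mgrid[:64,:64]; b&=((xx+x0-343)**2+(yy+y0-243)**2<17**2)
    v,u=np.nonzero(b);r=cv2.minAreaRect(np.c_[u,v].astype(np.float32));bx=cv2.boxPoints(r)+(x0,y0);g=cast(cal,bx,.069)
    l=g[0]-g[1];m=g[1]-g[2];d=l if np.hypot(*l)>np.hypot(*m) else m
    print(t,len(u),g.mean(0),np.linalg.norm(l),np.linalg.norm(m),np.degrees(np.arctan2(d[1],d[0]))%180)
hs=cv2.cvtColor(s,cv2.COLOR_RGB2HSV);H,S,V=[hs[...,i].astype(int) for i in range(3)]
b=blob((H>5)&(H<16)&(S>140),(265,225,310,262)) if ((H>5)&(H<16)&(S>140))[225:262,265:310].any() else None
print(b,proj(cs,[[.51,.22,.072]]))
E
```

```text
red hull [343.20342445 243.1714325 ] (28.539220809936523, 29.29681396484375) [[ 0.42919438 -0.25695501]]
rim [336.0833149  237.88675308] (17.83255386352539, 30.006216049194336) [[ 0.44564269 -0.23537294]]
147 404 [ 0.40168754 -0.22550998] [ 0.4202504  -0.28960703] [ 0.41096897 -0.2575585 ] 106.15130995302906
60 22 [ 0.42824697 -0.25237332] 0.005891449635334365 0.07263224999328687 21.56029639727872
75 76 [ 0.4290063  -0.25441819] 0.009030627509224853 0.07823574579101544 17.58485372564169
90 95 [ 0.42832963 -0.2538668 ] 0.01228923324448057 0.07915764057685558 16.71557474126506
None [[285.27102779 244.48061649]]
```

Request:
arm_command --commands '[0, -0.03, -0.02, -1.4, -2.2, 7.9, 0.5, 0, -0.07, -0.05, -2.8, -4.4, 15.7, 0.5, 0, -0.11, -0.058, -4.1, -6.6, 23.6, 0.5, 0, -0.15, -0.058, -5.5, -8.8, 31.4, 0.5, -0.001, -0.19, -0.058, -6.9, -11, 39.3, 0.5, -0.001, -0.22, -0.058, -8.3, -13.3, 47, 0.5, -0.002, -0.25, -0.058, -9.6, -15.5, 55, 0.5, -0.002, -0.273, -0.058, -11, -17.7, 62.8, 0.5]'

```text
t: 11.15
eef_pos: [0.4361, -0.0508, 0.2172]
tool_rot: [-0.001, 0.709, 0.705, -0.003]
contact_force: [-0.1, 0.3, -0.4]
gripper_width: 0.498
grasp_force: 0.0
```

```bash
python3 - <<'E'
from mv import *
state()
c=go((.428,-.2545,.15),21,0)
E
```

```text
t 11.15 tcp [ 0.4361 -0.0508  0.2172] grasp [ 0.4362 -0.0508  0.2362] psi 89.7 z [-0.006 -0.002 -1.   ] F [-0.1  0.3 -0.4] w 0.498 gf 0.0 q [-0.59  0.1   0.62  2.13 -0.07  0.93  0.06]
from [ 0.4361 -0.0508  0.2172] shift [-0.2035 -0.0066  0.0867] rot [-0.2  0.3 68.7]
```

Request:
arm_command --commands '[-0.03, -0.001, 0.01, 0, 0, 8, 0.5, -0.06, -0.002, 0.02, 0, 0, 16.5, 0.5, -0.09, -0.003, 0.035, 0, 0, 25, 0.5, -0.12, -0.004, 0.05, 0, 0, 33.5, 0.5, -0.15, -0.005, 0.06, 0, 0, 42, 0.5, -0.18, -0.006, 0.075, -0.1, 0.2, 50.5, 0.5, -0.203, -0.007, 0.087, -0.2, 0.3, 59, 0.5, -0.204, -0.007, 0.087, -0.2, 0.3, 67, 0.5]'

```text
t: 11.95
eef_pos: [0.4286, -0.2558, 0.1295]
tool_rot: [-0.001, 0.981, 0.195, -0.002]
contact_force: [-0.4, -0.9, -0.1]
gripper_width: 0.503
grasp_force: 0.0
```

Request:
arm_command --commands '[0, 0, 0, 0, 0, 3, 0.5, 0, 0, 0, 0, 0, 3, 0.5, 0, 0, 0, 0, 0, 3, 0.5]'

```text
t: 12.25
eef_pos: [0.4308, -0.2529, 0.131]
tool_rot: [-0.001, 0.984, 0.176, -0.0]
contact_force: [-0.1, 0.0, -0.4]
gripper_width: 0.499
grasp_force: 0.0
```

```bash
python3 - <<'E'
from mv import *; from h import *
state()
c=go((.4285,-.255,.0625),19.5,0)
s,cs=cam("side");cv2.imwrite("pics/g6.png",np.hstack([cv2.resize(s[100:200,250:350],(400,400),interpolation=2),cv2.resize(s[200:300,235:335],(400,400),interpolation=2)])[:,:,::-1])
E
```

```text
t 12.25 tcp [ 0.4308 -0.2529  0.131 ] grasp [ 0.4308 -0.2529  0.15  ] psi 20.2 z [-0.001  0.002 -1.   ] F [-0.1  0.  -0.4] w 0.499 gf 0.0 q [-0.27  0.44  0.86  2.1  -0.47  0.8  -0.34]
from [ 0.4308 -0.2529  0.131 ] shift [-0.0028  0.0014  0.0875] rot [-0.1  0.   0.7]
```

View pics/g6.png

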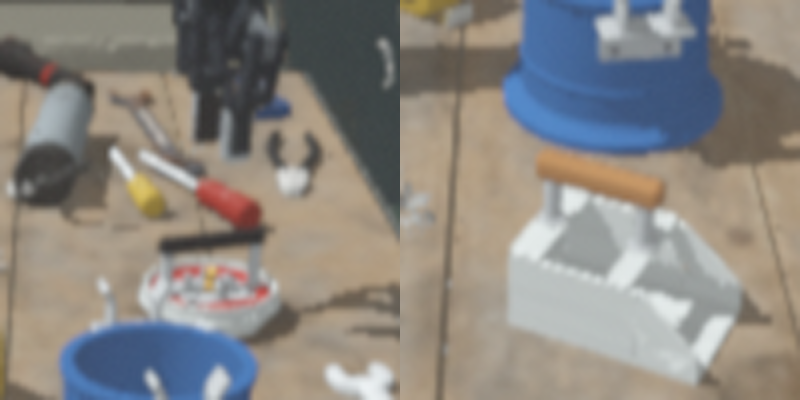

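The scoop stands upright and empty (right crop). In the left crop the fingers are above the cover handle, whose bar runs from (163,243) to (266,233).

```bash
python3 - <<'E'
from mv import *; from h import *
s,cs=cam("side")
print(proj(cs,[[.4285,-.255,.062]]), "seen",(250+214.5/4,100+239/4))
print(proj(cs,[[.4285+.043*k*np.cos(np.radians(a)),-.255+.043*k*np.sin(np.radians(a)),.062] for a in(18,22) for k in(-1,1)]),"seen",(250+266/4,100+234/4),(250+163/4,100+244/4))
img=s[100:200,250:350];hsv=cv2.cvtColor(img,cv2.COLOR_RGB2HSV)
m=((hsv[...,2]<60)*1)[54:66,36:70];v,u=np.nonzero(m);print("bar centroid",u.mean()+286,v.mean()+154,len(u),u.min()+286,u.max()+286)
E
```

```text
[[303.67694845 160.12217154]] seen (303.625, 159.75)
[[316.75758063 158.69938385]
 [290.33749069 161.57311183]
 [316.29857416 158.37248666]
 [290.74732054 161.91455352]] seen (316.5, 158.5) (290.75, 161.0)
bar centroid 304.0952380952381 159.71428571428572 21 292 314
```

Request:
arm_command --commands '[-0.003, 0.001, 0.02, 0, 0, 0.6, 0.5, -0.003, 0.001, 0.05, 0, 0, 0.6, 0.5, -0.003, 0.001, 0.075, 0, 0, 0.6, 0.5, -0.003, 0.001, 0.087, 0, 0, 0.6, 0.5, -0.003, 0.001, 0.087, 0, 0, 0.6, 0.5, -0.003, 0.001, 0.087, 0, 0, 0.6, 0.3, -0.003, 0.001, 0.087, 0, 0, 0.6, 0.15, -0.003, 0.001, 0.087, 0, 0, 0.6, 0]' --force 100

```text
t: 13.15
eef_pos: [0.43, -0.2561, 0.0462]
tool_rot: [-0.0, 0.986, 0.169, 0.002]
contact_force: [-0.9, -0.1, 5.2]
gripper_width: 0.116
grasp_force: 97.8
```

Request:
arm_command --commands '[0, 0, 0, 0, 0, 0, 0, 0, 0, 0, 0, 0, 0, 0, 0, 0, 0, 0, 0, 0, 0]'

```text
t: 13.45
eef_pos: [0.43, -0.2561, 0.0462]
tool_rot: [-0.0, 0.986, 0.169, 0.002]
contact_force: [-1.2, -0.4, 5.2]
gripper_width: 0.113
grasp_force: 98.0
```

```bash
python3 - <<'E'
from mv import *
state()
E
```

```text
t 13.45 tcp [ 0.43   -0.2561  0.0462] grasp [ 0.43   -0.2561  0.0652] psi 19.5 z [ 0.004  0.001 -1.   ] F [-1.2 -0.4  5.2] w 0.113 gf 98.0 q [-0.13  0.57  0.7   2.15 -0.64  0.63 -0.21]
```

Grip is firm. Before carrying, I'll check the pot centre with the side view.

```bash
python3 - <<'E'
from mv import *; from h import *
img,ct=cam("top");s,cs=cam("side")
print("near fork mid",cast(cs,[[288.25,193.5],[305.75,193],[297,193.2]],.113))
def ell(im,cal,box,z,lo):
    x0,y0,x1,y1=box;h=cv2.cvtColor(im[y0:y1,x0:x1],cv2.COLOR_RGB2HSV)
    m=((h[...,0]>98)&(h[...,0]<128)&(h[...,1]>110)&(h[...,2]>lo)).astype(np.uint8);return m
m=ell(s,cs,(255,170,325,250),.092,40)
for r in range(14,40,3):
    u=np.nonzero(m[r])[0]; print(r+170,u.min()+255,u.max()+255,end=" | ")
print()
th=np.linspace(0,2*np.pi,73)
for cx in(.4845,.4865,.4885):
    for z,rad in((.092,.0575),(0,.066)):
        P=proj(cs,np.c_[cx+rad*np.cos(th),.0203+rad*np.sin(th),0*th+z]);Q=proj(ct,np.c_[cx+rad*np.cos(th),.0203+rad*np.sin(th),0*th+z])
        print(cx,z,"side u",P.min(0).round(1),P.max(0).round(1),"top",Q.min(0).round(1),Q.max(0).round(1))
m=ell(img,ct,(222,195,285,255),0,30);v,u=np.nonzero(m);print("top blue bbox",u.min()+222,u.max()+222,v.min()+195,v.max()+195)
c=go((.43,-.256,.215),19.5);c=go((.4865,.0203,.215),38.2,cur=c)
E
```

```text
near fork mid [[0.49772912 0.08521512]
 [0.45997417 0.08178135]
 [0.47885795 0.08325152]]
184 271 306 | 187 267 311 | 190 266 312 | 193 266 313 | 196 267 311 | 199 267 311 | 202 267 310 | 205 267 310 | 208 266 310 | 
0.4845 0.092 side u [267.1 179.7] [316.9 200.8] top [232.6 206.4] [271.6 245.5]
0.4845 0 side u [262.9 211.2] [317.9 238.9] top [231.5 205.6] [273.7 247.9]
0.4865 0.092 side u [266.2 179.7] [316.1 200.8] top [232.6 205.7] [271.6 244.8]
0.4865 0 side u [262.1 211.2] [317.  238.9] top [231.5 205. ] [273.7 247.3]
0.4885 0.092 side u [265.4 179.7] [315.2 200.8] top [232.6 205. ] [271.6 244.1]
0.4885 0 side u [261.3 211.2] [316.2 238.9] top [231.4 204.4] [273.6 246.6]
top blue bbox 233 271 205 245
from [ 0.43   -0.2561  0.0463] shift [ 0.0006 -0.     -0.1497] rot [ 0.  -0.2 -0. ]
from [ 0.43  -0.256  0.196] shift [ 0.1455 -0.2416 -0.    ] rot [  0.    0.  -18.7]
```

Request:
arm_command --commands '[0, 0, -0.01, 0, 0, 0, 0, 0, 0, -0.04, 0, 0, 0, 0, 0, 0, -0.08, 0, 0, 0, 0, 0, 0, -0.12, 0, 0, 0, 0, 0, 0, -0.145, 0, 0, 0, 0, 0, 0, -0.15, 0, 0, 0, 0, 0, 0, -0.15, 0, 0, 0, 0]' --force 115

```text
t: 14.25
eef_pos: [0.4289, -0.2551, 0.1951]
tool_rot: [-0.001, 0.985, 0.17, 0.001]
contact_force: [-0.5, 0.3, -4.3]
gripper_width: 0.114
grasp_force: 113.7
```

Request:
arm_command --commands '[0.01, -0.017, 0, 0, 0, -1.3, 0, 0.031, -0.052, 0, 0, 0, -4, 0, 0.055, -0.091, 0, 0, 0, -7, 0, 0.08, -0.133, 0, 0, 0, -10.3, 0, 0.105, -0.175, 0, 0, 0, -13.5, 0, 0.128, -0.212, 0, 0, 0, -16.5, 0, 0.141, -0.234, 0, 0, 0, -18.2, 0, 0.1455, -0.2415, 0, 0, 0, -18.7, 0]'

```text
t: 15.05
eef_pos: [0.4844, 0.0242, 0.1935]
tool_rot: [-0.001, 0.944, 0.33, -0.001]
contact_force: [-0.1, -0.7, -4.5]
gripper_width: 0.111
grasp_force: 113.7
```

Request:
arm_command --commands '[0, 0, 0, 0, 0, 0, 0, 0, 0, 0, 0, 0, 0, 0, 0, 0, 0, 0, 0, 0, 0]'

```text
t: 15.35
eef_pos: [0.4847, 0.0186, 0.195]
tool_rot: [-0.0, 0.945, 0.326, 0.0]
contact_force: [-0.2, -0.4, -4.3]
gripper_width: 0.111
grasp_force: 113.7
```

```bash
python3 - <<'E'
from mv import *; from h import *
state()
c=go((.4872,.0203,.160),38.2)
s,cs=cam("side");cv2.imwrite("pics/g7.png",cv2.resize(s[120:240,230:350],(600,600),interpolation=2)[:,:,::-1])
E
```

```text
t 15.35 tcp [0.4847 0.0186 0.195 ] grasp [0.4847 0.0186 0.214 ] psi 38.0 z [ 0.     0.001 -1.   ] F [-0.2 -0.4 -4.3] w 0.111 gf 113.7 q [-0.89  0.27  0.87  2.08 -0.27  0.9  -0.78]
from [0.4847 0.0186 0.195 ] shift [0.0029 0.0002 0.054 ] rot [-0.  -0.  -0.2]
```

View pics/g7.png

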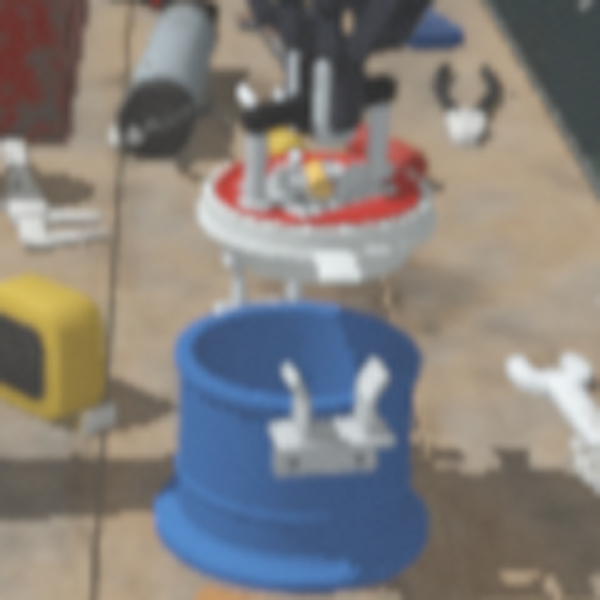

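The lids hang level and nested. The near ear at (338,265) is above its fork, whose prong tops are at (290,365) and (375,365). I'll do a relative centre check in this same view.

```bash
python3 - <<'E'
from h import *
s,cs=cam("side");th=np.linspace(0,2*np.pi,181)
def ext(cx,cy,z,r): P=proj(cs,np.c_[cx+r*np.cos(th),cy+r*np.sin(th),0*th+z]);return P.min(0).round(1),P.max(0).round(1)
for z in(.163,.168,.173): print("lid pred",z,ext(.4845,.0185,z,.0535))
print("pot",ext(.487,.0203,.092,.0575))
o=lambda a:(a+.5)/5-.5
print("seen lid u",230+o(198),230+o(435),"pot u",230+o(177),230+o(421),"pot top v",120+o(300))
m=cv2.cvtColor(s,cv2.COLOR_RGB2HSV)
for r in(188,190,192): b=(m[r,:,0]>98)&(m[r,:,0]<128)&(m[r,:,1]>110); u=np.nonzero(b[255:325])[0]+255;print(r,u.min(),u.max(), m[r,u.max():u.max()+5].tolist())
for r in(162,164,166): print(r,m[r,266:274].tolist(),m[r,312:322].tolist())
E
```

```text
lid pred 0.163 (array([269.4, 152.7]), array([317.3, 169.6]))
lid pred 0.168 (array([269.4, 150.7]), array([317.4, 167.4]))
lid pred 0.173 (array([269.4, 148.7]), array([317.6, 165.2]))
pot (array([266. , 179.7]), array([315.9, 200.8]))
seen lid u 269.2 316.6 pot u 265.0 313.8 pot top v 179.6
188 266 310 [[109, 121, 116], [110, 100, 117], [114, 40, 120], [12, 24, 137], [17, 47, 156]]
190 266 312 [[109, 116, 117], [111, 60, 119], [10, 17, 135], [17, 38, 156], [16, 38, 161]]
192 266 312 [[109, 122, 117], [111, 84, 119], [158, 8, 126], [16, 40, 158], [17, 43, 166]]
162 [[18, 45, 164], [17, 46, 165], [17, 37, 173], [26, 10, 195], [83, 5, 219], [85, 7, 219], [85, 7, 213], [80, 7, 214]] [[3, 28, 165], [4, 13, 163], [60, 3, 164], [84, 8, 158], [25, 10, 154], [17, 42, 168], [17, 54, 174], [17, 53, 172], [17, 54, 170], [18, 48, 169]]
164 [[17, 39, 169], [16, 42, 170], [17, 40, 173], [18, 21, 186], [50, 4, 210], [84, 6, 222], [85, 7, 220], [85, 7, 216]] [[75, 6, 158], [84, 8, 154], [83, 7, 151], [83, 7, 151], [36, 8, 153], [18, 36, 163], [17, 53, 170], [17, 57, 171], [17, 57, 170], [17, 55, 172]]
166 [[18, 40, 173], [17, 41, 174], [17, 42, 175], [17, 41, 175], [19, 24, 178], [30, 7, 194], [68, 5, 211], [84, 6, 217]] [[84, 8, 153], [90, 7, 151], [83, 7, 151], [38, 7, 152], [18, 29, 161], [17, 49, 171], [16, 57, 173], [17, 60, 174], [17, 61, 175], [18, 62, 174]]
```

Request:
arm_command --commands '[0.004, 0.001, 0.01, 0, 0, 0, 0, 0.004, 0.001, 0.025, 0, 0, 0, 0, 0.004, 0.001, 0.035, 0, 0, 0, 0, 0.004, 0.001, 0.035, 0, 0, 0, 0, 0.004, 0.001, 0.035, 0, 0, 0, 0]'

```text
t: 15.95
eef_pos: [0.4892, 0.0219, 0.1602]
tool_rot: [-0.0, 0.945, 0.327, 0.0]
contact_force: [0.5, 0.9, -4.3]
gripper_width: 0.11
grasp_force: 113.7
```

```bash
python3 - <<'E'
from mv import *
state()
c=go((.4883,.0203,.160),38.2)
E
```

```text
t 15.95 tcp [0.4892 0.0219 0.1602] grasp [0.4892 0.0219 0.1792] psi 38.2 z [ 0.001  0.001 -1.   ] F [ 0.5  0.9 -4.3] w 0.11 gf 113.7 q [-0.84  0.34  0.82  2.1  -0.34  0.83 -0.72]
from [0.4892 0.0219 0.1602] shift [-0.0017  0.0007  0.0192] rot [-0.  -0.1 -0. ]
```

Request:
arm_command --commands '[-0.001, 0.0005, 0.01, 0, 0, 0, 0, -0.0015, 0.0005, 0.019, 0, 0, 0, 0, -0.0015, 0.0005, 0.024, 0, 0, 0, 0, -0.0015, 0.0005, 0.029, 0, 0, 0, 0, -0.0015, 0.0005, 0.029, 0, 0, 0, 0, -0.0015, 0.0005, 0.029, 0, 0, 0, 0]'

```text
t: 16.55
eef_pos: [0.4884, 0.0209, 0.1313]
tool_rot: [-0.001, 0.945, 0.327, 0.001]
contact_force: [0.0, 1.0, -4.5]
gripper_width: 0.111
grasp_force: 113.7
```

```bash
python3 - <<'E'
from mv import *
state()
c=go((.4883,.0208,.143),38.2)
E
```

```text
t 16.55 tcp [0.4884 0.0209 0.1313] grasp [0.4884 0.0209 0.1503] psi 38.2 z [ 0.001  0.001 -1.   ] F [ 0.   1.  -4.5] w 0.111 gf 113.7 q [-0.8   0.39  0.78  2.12 -0.4   0.77 -0.67]
from [0.4884 0.0209 0.1313] shift [-0.0002  0.      0.0073] rot [-0.  -0.1  0. ]
```

Request:
arm_command --commands '[0, 0, 0.002, 0, 0, 0, 0, 0, 0, 0.004, 0, 0, 0, 0, 0, 0, 0.006, 0, 0, 0, 0, 0, 0, 0.0075, 0, 0, 0, 0, 0, 0, 0.0075, 0, 0, 0, 0]'

```text
t: 17.05
eef_pos: [0.4887, 0.0211, 0.1243]
tool_rot: [-0.001, 0.945, 0.327, 0.001]
contact_force: [-1.7, 1.0, 3.6]
gripper_width: 0.112
grasp_force: 115.1
```

```bash
python3 - <<'E'
from mv import *
state()
E
```

```text
t 17.05 tcp [0.4887 0.0211 0.1243] grasp [0.4886 0.021  0.1433] psi 38.2 z [ 0.001  0.002 -1.   ] F [-1.7  1.   3.6] w 0.112 gf 115.1 q [-0.79  0.4   0.77  2.13 -0.41  0.76 -0.66]
```

Request:
arm_command --commands '[0, 0, 0.001, 0, 0, 0, 0, 0, 0, 0.0015, 0, 0, 0, 0, 0, 0, 0.0015, 0, 0, 0, 0, 0, 0, 0.0015, 0, 0, 0, 0]'

```text
t: 17.45
eef_pos: [0.4887, 0.0211, 0.1242]
tool_rot: [-0.002, 0.945, 0.327, 0.001]
contact_force: [-9.9, 0.6, 26.1]
gripper_width: 0.115
grasp_force: 118.3
```

```bash
python3 - <<'E'
from mv import *; from h import *
state()
s,cs=cam("side");x=s[130:230,245:335];cv2.imwrite("pics/g8.png",cv2.resize(x,(540,600),interpolation=2)[:,:,::-1])
E
```

```text
t 17.45 tcp [0.4887 0.0211 0.1242] grasp [0.4887 0.021  0.1432] psi 38.2 z [ 0.001  0.004 -1.   ] F [-9.9  0.6 26.1] w 0.115 gf 118.3 q [-0.79  0.4   0.77  2.13 -0.41  0.76 -0.66]
```

The lids are seated: the handle is at 0.140 m, as expected, under a firm 26 N. I'll ease the push slightly and turn anticlockwise.

Request:
arm_command --commands '[-0.0005, 0, -0.0005, 0, 0, -4, 0, -0.0005, 0, -0.0005, 0, 0, -9, 0, -0.0005, 0, -0.0005, 0, 0, -14, 0, -0.0005, 0, -0.0005, 0, 0, -19, 0, -0.0005, 0, -0.0005, 0, 0, -24, 0, -0.0005, 0, -0.0005, 0, 0, -29, 0, -0.0005, 0, -0.0005, 0, 0, -30, 0, -0.0005, 0, -0.0005, 0, 0, -30, 0]'

```text
t: 18.3
eef_pos: [0.4901, 0.0206, 0.1243]
tool_rot: [0.0, 0.828, 0.561, 0.003]
contact_force: [0.6, 0.4, 8.3]
gripper_width: 0.113
grasp_force: 115.7
```

```bash
python3 - <<'E'
from mv import *
state(); print(get_obs()["torque"])
c=go((.4885,.021,.143),68.2)
E
```

```text
t 18.3 tcp [0.4901 0.0206 0.1243] grasp [0.49   0.0206 0.1433] psi 68.2 z [ 0.005  0.003 -1.   ] F [0.6 0.4 8.3] w 0.113 gf 115.7 q [-0.68  0.37  0.63  2.12 -0.32  0.74 -0.22]
[0.00915826 0.05000876 0.01924714]
from [0.4901 0.0206 0.1243] shift [-0.0003 -0.0016  0.0003] rot [ 0.2 -0.2 -0. ]
```

Request:
arm_command --commands '[0, -0.0005, 0.0003, 0, 0, -4, 0, 0, -0.001, 0.0003, 0, 0, -9, 0, 0, -0.001, 0.0003, 0, 0, -14, 0, 0, -0.001, 0.0003, 0, 0, -19, 0, 0, -0.001, 0.0003, 0, 0, -24, 0, 0, -0.001, 0.0003, 0, 0, -29, 0, 0, -0.001, 0.0003, 0, 0, -31, 0, 0, -0.001, 0.0003, 0, 0, -31, 0]'

```text
t: 19.1
eef_pos: [0.4896, 0.0211, 0.1242]
tool_rot: [0.001, 0.648, 0.762, 0.003]
contact_force: [0.5, -0.1, 9.5]
gripper_width: 0.114
grasp_force: 115.9
```

```bash
python3 - <<'E'
from mv import *
state(); print(get_obs()["torque"])
E
```

```text
t 19.1 tcp [0.4896 0.0211 0.1242] grasp [0.4894 0.021  0.1432] psi 99.2 z [ 0.006  0.003 -1.   ] F [ 0.5 -0.1  9.5] w 0.114 gf 115.9 q [-0.58  0.34  0.49  2.12 -0.24  0.73  0.23]
[0.04800972 0.0049803  0.08251495]
```

Request:
arm_command --commands '[0, 0, -0.002, 0, 0, 0, 0, 0, 0, -0.004, 0, 0, 0, 0, 0, 0, -0.007, 0, 0, 0, 0, 0, 0, -0.009, 0, 0, 0, 0, 0, 0, -0.009, 0, 0, 0, 0, 0, 0, -0.009, 0, 0, 0, 0]'

```text
t: 19.7
eef_pos: [0.4874, 0.021, 0.1316]
tool_rot: [0.0, 0.648, 0.762, 0.001]
contact_force: [3.8, -2.5, -1.7]
gripper_width: 0.115
grasp_force: 114.1
```

```bash
python3 - <<'E'
from mv import *
state(); print(get_obs()["torque"]); import time
E
```

```text
t 19.7 tcp [0.4874 0.021  0.1316] grasp [0.4873 0.021  0.1506] psi 99.2 z [ 0.002  0.001 -1.   ] F [ 3.8 -2.5 -1.7] w 0.115 gf 114.1 q [-0.59  0.33  0.5   2.12 -0.23  0.75  0.22]
[-0.26720696 -0.7626912  -0.1111767 ]
```

Request:
arm_command --commands '[-0.0005, 0.001, 0, 0, 0, 0, 0, -0.001, 0.002, 0, 0, 0, 0, 0, -0.001, 0.002, 0, 0, 0, 0, 0, -0.001, 0.002, 0, 0, 0, 0, 0]'

```text
t: 20.1
eef_pos: [0.4885, 0.0205, 0.1312]
tool_rot: [-0.001, 0.648, 0.762, 0.0]
contact_force: [-0.2, 0.1, -2.0]
gripper_width: 0.109
grasp_force: 114.0
```

```bash
python3 - <<'E'
from mv import *
state(); print(get_obs()["torque"]); import time
E
```

```text
t 20.1 tcp [0.4885 0.0205 0.1312] grasp [0.4885 0.0204 0.1502] psi 99.2 z [-0.001  0.002 -1.   ] F [-0.2  0.1 -2. ] w 0.109 gf 114.0 q [-0.58  0.33  0.5   2.11 -0.23  0.75  0.23]
[ 0.0063031  -0.04335063  0.03198984]
```

The force is about 2 N, the cover's weight alone, so it is unlocked. I'll lift it slowly.

Request:
arm_command --commands '[0, 0, -0.002, 0, 0, 0, 0, 0, 0, -0.005, 0, 0, 0, 0, 0, 0, -0.007, 0, 0, 0, 0, 0, 0, -0.008, 0, 0, 0, 0, 0, 0, -0.008, 0, 0, 0, 0]'

```text
t: 20.6
eef_pos: [0.4893, 0.0205, 0.1398]
tool_rot: [-0.0, 0.648, 0.762, 0.001]
contact_force: [0.1, 1.0, -2.7]
gripper_width: 0.116
grasp_force: 114.2
```

```bash
python3 - <<'E'
from mv import *
state(); print(get_obs()["torque"])
E
```

```text
t 20.6 tcp [0.4893 0.0205 0.1398] grasp [0.4893 0.0204 0.1588] psi 99.2 z [ 0.001  0.002 -1.   ] F [ 0.1  1.  -2.7] w 0.116 gf 114.2 q [-0.59  0.32  0.51  2.11 -0.22  0.77  0.22]
[-0.01210784  0.02854936 -0.03190572]
```

Request:
arm_command --commands '[0, 0, -0.004, 0, 0, 0, 0, 0, 0, -0.012, 0, 0, 0, 0, 0, 0, -0.024, 0, 0, 0, 0, 0, 0, -0.04, 0, 0, 0, 0, 0, 0, -0.06, 0, 0, 0, 0, 0, 0, -0.08, 0, 0, 0, 0, 0, 0, -0.09, 0, 0, 0, 0, 0, 0, -0.095, 0, 0, 0, 0]'

```text
t: 21.4
eef_pos: [0.4896, 0.0203, 0.236]
tool_rot: [0.0, 0.648, 0.762, 0.002]
contact_force: [0.2, 0.5, -3.4]
gripper_width: 0.112
grasp_force: 114.2
```

Request:
arm_command --commands '[0, 0, 0, 0, 0, 0, 0, 0, 0, 0, 0, 0, 0, 0, 0, 0, 0, 0, 0, 0, 0, 0, 0, 0, 0, 0, 0, 0, 0, 0, 0, 0, 0, 0, 0]'

```text
t: 21.9
eef_pos: [0.4889, 0.0201, 0.2341]
tool_rot: [-0.0, 0.648, 0.762, 0.001]
contact_force: [-0.4, -0.3, -2.0]
gripper_width: 0.109
grasp_force: 114.2
```

```bash
python3 - <<'E'
from mv import *; from h import *
state();print(get_obs()["joint_vel"].round(3))
s,cs=cam("side");h=cv2.cvtColor(s,cv2.COLOR_RGB2HSV);H,S,V=[h[...,i].astype(int) for i in range(3)]
red=((H<6)|(H>174))&(S>140); print("red",blob(red,(260,100,320,200)))
br=(H>14)&(H<28)&(S>110)&(V>120); print("brass",blob(br,(270,150,312,205)) if br[150:205,270:312].any() else None,"pred T-bar",proj(cs,[[.488,.0203,.113]]))
w=(S<20)&(V>140);print("white",blob(w,(262,165,318,205)),"pred strainer rim",proj(cs,[[.488-.0535,.0203,.1],[.488+.0535,.0203,.1],[.488,.0203+.076*.99,.094]]))
E
```

```text
t 21.9 tcp [0.4889 0.0201 0.2341] grasp [0.4889 0.0201 0.2531] psi 99.2 z [ 0.     0.001 -1.   ] F [-0.4 -0.3 -2. ] w 0.109 gf 114.2 q [-0.65  0.17  0.55  2.01 -0.11  0.98  0.11]
[ 0.001 -0.004  0.002 -0.003 -0.    -0.001  0.001]
red (array([293.69527897, 144.29613734]), array([-0.982115  , -0.18828206]), 233, (np.int64(261), np.int64(118), np.int64(313), np.int64(155)))
brass (array([288.34375, 161.75   ]), array([0.0898791 , 0.99595268]), 32, (np.int64(284), np.int64(150), np.int64(291), np.int64(187))) pred T-bar [[290.74711236 181.33148832]]
white (array([290.15696466, 188.20790021]), array([-0.98550165, -0.16966582]), 962, (np.int64(264), np.int64(169), np.int64(314), np.int64(204))) pred strainer rim [[313.73593855 186.72150873]
 [267.35119537 186.23700661]
 [292.76194874 203.65407123]]
```

The strainer stays seated at its predicted pixels, the cover is held alone (2.0 N), level and still, about 110 mm clear.

```bash
python3 -c "
from station import hand_in
print(hand_in())"
```

```text
the job is handed in; nothing more can be done
None
```

I handed the job in at about 22 s, and no verdict came back: the nuts are in the pot, the scoop is upright on the bench, the strainer lid is seated by pixel position and lift force, and the red cover is held level, still and about 110 mm clear above it.

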